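# Press the corner square into the frame corner

### The arm

A 6-joint arm with a two-finger parallel gripper is mounted at the origin on a cart in front of the work surface, level with it; the furniture and walls round the work are solid. World frame = base frame: x ahead of the robot, y to its left, z up, the work surface at z = 0. Lengths are in m, angles in rad, forces in N, time in s.
With the tool pointing down it reaches from about 0.35 to 0.775 m from the base axis. Payload 5.5 kg.
Tool frame: the origin (TCP) lies on the centre line of the jaws, within the pads' length; the fingertips stand 11 mm ahead of it and the grasp point (between the pads) lies 8 mm behind it; z points along the fingers, y is the line along which they close (so a half turn about z gives the same grasp; the last joint's range is limited). The gripper opens to 85 mm and grips with 20 to 120 N. Pads are 22 mm wide; open, the fingers measure 114 mm over their backs; the gripper's body (76 mm by 85 mm) begins 54 mm behind the grasp point. The pads swing forward as they close: fully open they stand 13 mm farther back than shut.
Start: joints at [1.068, 0.313, 0.046, 1.304, 0, 1.431], TCP at [0.204, 0.538, 0.242] pointing down, gripper open.
Joint ranges: [-2.76, 2.76], [-0.86, 1.69], [-1.03, 1.26], [-2.2, 2.34], [-1.47, 1.5], [-3.14, 3.14]. Speed limits (rad/s): [2.57, 2.57, 3.14, 3.14, 3.14, 3.14].

### API

Orientations are given as a unit quaternion [w, x, y, z].
In Python, from workcell import get_state, eyes, env gives the robot as it stands.
- The arm moves only by the shell command python3 -m inch 'ROWS' [OPENING] [FORCE]. ROWS is JSON, one flat list of numbers, 4 for each row, row after row: the shift along the tool's x, y, z in cm, then the turn about the tool's z in rad. A call has exactly 5 rows; each row shifts and turns the commanded pose from where the row before left it, along the tool's axes as they then stand; what a row does not reach is not made up. A row lasts 1/12 s, in which the tool goes at most 41.7 mm and 7.16 degrees, less where a joint would pass 70% of its speed; a pose out of reach is approached as far as the arm can. A call is refused whole if a number of a shift passes 4.17 or a number of a turn 0.125, either way. A call with a gripper value outside its range is refused whole. OPENING is the opening, from -1 (shut) to 1 (fully open), set as the call begins (- or left out, the last holds). The fingers move at their own pace and stop on an object; FORCE is the grip in N (left out, the last holds). Time passes only in rows, so rows that do not move let the fingers close, or fill a call up. It gives the time, the measured TCP pose, the force, the opening and the grip force at its end, in the units of the state.
- get_state(): the state, without advancing time (a new reading comes with each control period).
- eyes.read_camera(name): name is "side" or "top"; returns the picture (400x640x3 uint8, red, green, blue); there is no depth.
- eyes.camera_info(name): a dict with "fovy" (degrees; the focal length in pixels is half the picture's height over the tangent of half this angle, whatever the lens; pixels are square), "cx", "cy" (the principal point, pixels), "xyz" and "orientation" of the camera in the world. Camera axes: x right, y down, z forward; pixel columns grow to the right and rows downward; lengths in m; the calibration is good to about 2 mm. A picture is of the moment at which its call begins. camera_info takes no time and is no camera call.
- env.hand_in(): hands the job in; it is judged then, once.
The state is a dict: "clock": time; "joint_pos": joint angles; "qvel": joint speeds; "tau": joint torques, N m; "tcp_pos": TCP position; "orientation": TCP orientation; "wrist_force": force on the tool from outside, world axes, zero at the start; "ft_torque": the same for the moment, N m; "finger_gap": finger opening in m; "grip_force": force on a finger pad.
Only numpy, scipy, OpenCV 4.12 (cv2) and the standard library are available. Lean on these libraries where they do the work, as an engineer would, in place of code of your own. Each camera call takes 0.05 s, during which the arm holds its last target. There are 200 camera calls.

### The job

Check the inner corner of the small aluminium frame: take the 90-degree steel gauge by its upright grip, lay it flat in the corner, arms along the rails, and, still holding it, press it firmly against both rails at once so that it sits flush. Then let go and leave it lying there, flush against both rails; leave the narrower 60-degree gauge where it is.

Things in the scene. Friction and masses are not known exactly. Their poses are not given: they have to be found in the camera images.
- gauge_90: Flat steel gauge, ~0.25 kg: two arms 90 x 22 x 10 mm meet at 90 deg; on the web between them an upright dark grip bar, 40 x 14 mm, top 70 mm up, its 40 mm along own (1,1), the corner's bisector. Origin: underside, below the grip's middle. z up. Outer corner at (+38,+38) mm; arms run from it along own -x and -y, so outer edges are y = +38 and x = +38 mm.
- gauge_60: Flat steel gauge, ~0.25 kg: two arms 90 x 22 x 10 mm meet at 60 deg; on the web between them an upright dark grip bar, 40 x 14 mm, top 70 mm up, its 40 mm along own (1,1), the corner's bisector. Origin: underside, below the grip's middle. z up. Corner points along own (+1,+1), blunt tip. Not for this job; the two gauges may lie in either place.
- rail_left: Left smooth aluminium rail, 25 mm square, of the frame corner; fixed. Origin: the frame's inner corner, at worktop height; z up, yaw near 0. Runs along own -x (to the robot) for 125 mm; inner face is the plane y = 0, facing -y. Angle plate and screws on top reach 32 mm. A seated 90 deg gauge has its origin at (-38,-38) mm and the rail's yaw.
- rail_far: Far smooth aluminium rail, 25 mm square, of the frame corner; fixed. Origin: the frame's inner corner, at worktop height, axes as the left rail's, at right angles to which it is butted. Runs along own -y (to the robot's right) for 125 mm; inner face is the plane x = 0, facing -x, to the robot. A fixed hose passes overhead behind the frame, z = 0.14 to 0.28 m, from about x = 0.55, y = 0.28 to x = 0.7, y = -0.17: swing in with the arm drawn back.

How it is judged:
On the way:
1. the 90-degree gauge, held in the fingers and flat in the corner, is pressed against both rails at once (over 1 N on each) (x of gauge_90 in the frame of rail_left between -0.048 and -0.028 m and y of gauge_90 in the frame of rail_left between -0.048 and -0.028 m and z of gauge_90 in the frame of rail_left below 0.01 m and angle between the x axis of gauge_90 and the x axis of rail_left, either way round below 0.175 rad and angle between gauge_90's own z axis and vertical below 0.175 rad and contact force between gauge_90 and rail_left above 1 N and contact force between gauge_90 and rail_far above 1 N and contact force between the fingers and gauge_90 above 2 N), for 0.1 s.
At the end, for the whole second after the job is handed in: The 90-degree gauge lies flat on the worktop in the inner corner of the frame, its outer edges within 10 mm of both rails and within 10 degrees of parallel to them, at rest and released; the 60-degree gauge is within 30 mm of where it started (x of gauge_90 in the frame of rail_left between -0.048 and -0.028 m and y of gauge_90 in the frame of rail_left between -0.048 and -0.028 m and z of gauge_90 in the frame of rail_left below 0.01 m and angle between the x axis of gauge_90 and the x axis of rail_left, either way round below 0.175 rad and angle between gauge_90's own z axis and vertical below 0.175 rad and linear speed of gauge_90 below 0.02 m/s and distance of gauge_60 from where it was at the start of the episode below 0.03 m); the robot touches nothing.
It fails at once if the 60-degree gauge is moved by more than 30 mm (distance of gauge_60 from where it was at the start of the episode above 0.03 m).
It also fails if it takes over 48 s, if anything falls off the work surface, if the arm or the gripper's body presses on something with over 40 N, if the wrist force passes 120 N, or if a joint passes its speed limit or range.

## Working session

There is one attempt and no reset: what is moved stays moved. The work goes in short steps, Python scripts to look and compute and a shell command to move; the robot and the scene stay as the last step left them, time stands still between calls to the robot, and variables do not carry over. Pictures are saved under pics/ and viewed, at most 10 in all, crops included, and the job is handed in when it is done.

```bash
mkdir -p pics
python3 - <<'E'
from workcell import get_state, eyes
import cv2
for n in("side","top"):
    cv2.imwrite(f"pics/{n}0.png",eyes.read_camera(n)[:,:,::-1]); print(n,eyes.camera_info(n))
print(get_state())
E
```

```text
side {'fovy': 57.259179499938696, 'cx': 319.95203185397224, 'cy': 203.09913695078762, 'xyz': array([ 0.47279675, -0.94334649,  0.43473588]), 'orientation': array([-0.514384  ,  0.85731749, -0.01556097,  0.013179  ])}
top {'fovy': 44.65565350778941, 'cx': 305.08470017686653, 'cy': 196.45661549175185, 'xyz': array([ 0.35836442, -0.21334717,  0.86628586]), 'orientation': array([ 0.06797209, -0.6979758 ,  0.71014947, -0.06242847])}
{'clock': 0.1, 'joint_pos': array([1.06843838e+00, 3.13978079e-01, 4.50861507e-02, 1.30359504e+00,
       3.29048832e-06, 1.43120067e+00]), 'qvel': array([-0.00131685,  0.00088753,  0.00256665, -0.00045728, -0.00208845,
        0.00100996]), 'tau': array([ 1.50962223e-03, -4.81725740e+01,  2.99243367e+01,  1.27167546e-02,
       -1.79645208e-04, -1.35116503e-05]), 'tcp_pos': array([0.20383639, 0.53718957, 0.24146536]), 'orientation': array([-2.68253976e-04,  1.80388170e-01,  9.83595137e-01, -8.01627556e-04]), 'wrist_force': array([ 0.56607822, -0.1586505 ,  0.33599109]), 'ft_torque': array([-0.01243243, -0.01788356, -0.01491079]), 'grip_force': 0.0, 'finger_gap': 0.08526652722399926}
```

View pics/side0.png

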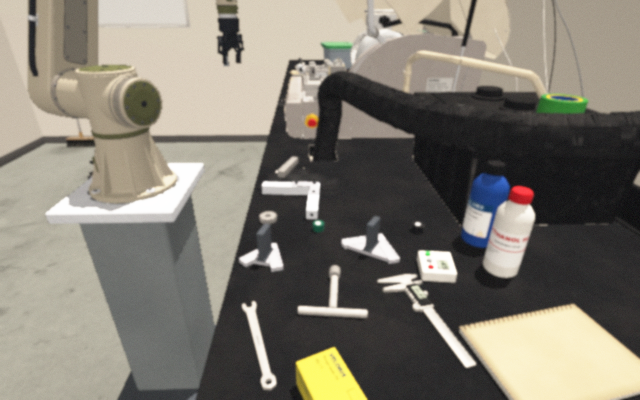

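View pics/top0.png

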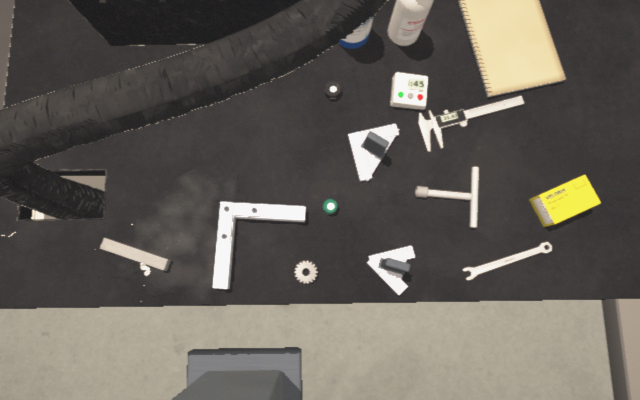

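The side view shows the frame at about (300,195) and gauges at (265,250) and (372,243). The top view shows the frame corner near (233,212) and gauges near (373,150) and (393,267). I need close-ups to tell the two angles apart.

Run:
```python
import cv2,numpy as np
t=cv2.imread("pics/top0.png");s=cv2.imread("pics/side0.png")
f=lambda i,x,y,w,h,k:cv2.resize(i[y:y+h,x:x+w],None,fx=k,fy=k,interpolation=cv2.INTER_CUBIC)
a=f(t,340,115,80,70,5);b=f(t,360,235,80,70,5)
c=f(s,235,210,80,50,5);d=f(s,335,210,80,50,5)
cv2.imwrite("pics/crop1.png",np.vstack([np.hstack([a,b]),np.hstack([c,d])]))
cv2.imwrite("pics/crop2.png",np.vstack([f(t,205,195,110,100,5),f(s,255,175,110,50,5)]))
```

```text
(no output)
```

View pics/crop1.png

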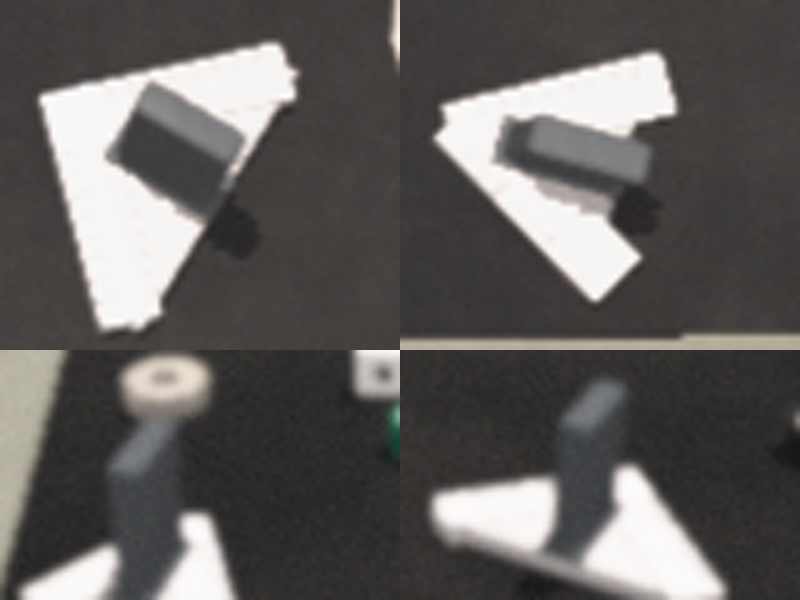

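View pics/crop2.png

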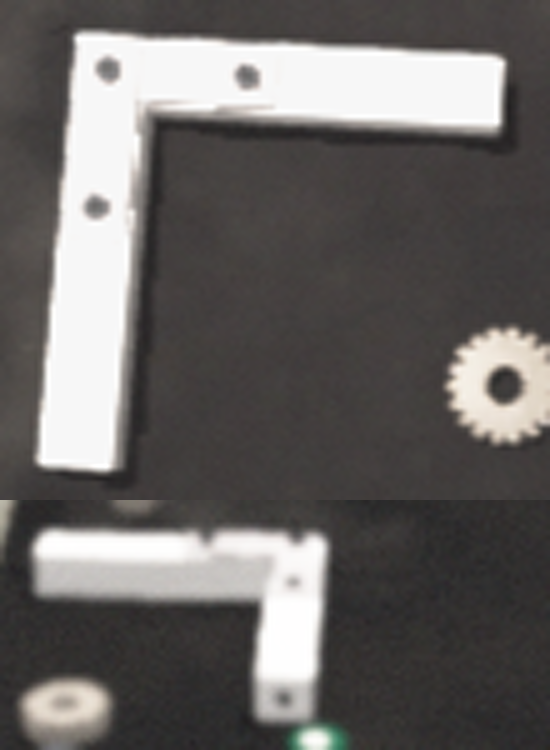

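The 90-degree gauge is the one at top-view (373,150): outer corner (348.4,134), arm ends (395.6,123.4) and (360,181). The other gauge, at (393,267), is the 60. The frame's inner corner at worktop level is about (235.6,219.6).

```bash
cat > h.py <<'E'
from workcell import get_state, eyes
import numpy as np
from scipy.spatial.transform import Rotation as R
def ray(n,p):
    i=eyes.camera_info(n);f=200/np.tan(np.radians(i["fovy"])/2)
    return i["xyz"],R.from_quat(i["orientation"],scalar_first=True).apply([(p[0]-i["cx"])/f,(p[1]-i["cy"])/f,1])
def pl(n,p,z):
    o,d=ray(n,p);return o+d*(z-o[2])/d[2]
def tri(pt,ps):
    o1,d1=ray("top",pt);o2,d2=ray("side",ps)
    s=np.linalg.lstsq(np.c_[d1,-d2],o2-o1,rcond=None)[0]
    a=o1+s[0]*d1;b=o2+s[1]*d2;return (a+b)/2,np.linalg.norm(a-b)
def proj(n,X):
    i=eyes.camera_info(n);f=200/np.tan(np.radians(i["fovy"])/2)
    c=R.from_quat(i["orientation"],scalar_first=True).inv().apply(np.array(X)-i["xyz"])
    return c[:2]/c[2]*f+[i["cx"],i["cy"]]
E
python3 - <<'E'
from h import *
np.set_printoptions(precision=4,suppress=True)
T=lambda x,y,z:pl("top",(x,y),z)
c=T(348.4,134,.01);a=T(395.6,123.4,.01);b=T(360,181,.01)
print("gauge",c,a,b,np.linalg.norm(a-c),np.linalg.norm(b-c))
an=lambda v:np.degrees(np.arctan2(v[1],v[0]))
print("ang",an(a-c),an(b-c))
print("grip",tri((377.6,139.4),(373.6,220)))
k=T(235.6,219.6,0)
print("corner",k, "far dir",an(T(305.2,221.4,0)-k),"left",an(T(230.6,288.6,0)-k), "len",np.linalg.norm(T(305.2,221.4,0)-k),np.linalg.norm(T(230.6,288.6,0)-k))
# far outer corner at top z=.025-.032 : tri
print("outer corner",tri((220,202),(320,181.5)))
# near/right end of far rail bottom/top
print("far end inner top",tri((305.5,219.2),(306,212)))
E
```

```text
gauge [ 0.6333 -0.2891  0.01  ] [ 0.6519 -0.3764  0.01  ] [ 0.5448 -0.3071  0.01  ] 0.089245150813958 0.0902233626678799
ang -77.96989189748079 -168.5253284868159
grip (array([ 0.604 , -0.3331,  0.07  ]), np.float64(0.001012189232837557))
corner [ 0.4802 -0.0824  0.    ] far dir -92.50574551372785 left 176.44030554267985 len 0.12507033062381423 0.12190780218435567
outer corner (array([ 0.5096, -0.0587,  0.0273]), np.float64(0.0032661510720387475))
far end inner top (array([ 0.4745, -0.2082,  0.0199]), np.float64(0.0029762051804326463))
```

```bash
Z='[0,0,0,-0.123,0,0,0,-0.123,0,0,0,-0.123,0,0,0,-0.123,0,0,0,-0.123]'
python3 -m inch '[0,0,0,-0.123,0,0,0,-0.123,0,0,0,-0.123,0,0,0,-0.123,0,0,0,-0.123]' 1 
python3 -m inch '[0,0,0,-0.123,0,0,0,-0.123,0,0,0,-0.123,0,0,0,-0.123,0,0,0,-0.123]'
python3 -m inch '[0,0,0,-0.123,1.45,-2.1,0,0,1.45,-2.1,0,0,1.45,-2.1,0,0,1.45,-2.1,0,0]'
python3 -m inch '[1.45,-2.1,0,0,1.45,-2.1,0,0,1.45,-2.1,0,0,1.45,-2.1,0,0,1.45,-2.1,0,0]'
```

```text
clock: 0.52
tcp_pos: [0.2039, 0.5373, 0.2418]
orientation: [-0.0, -0.129, 0.992, -0.0]
wrist_force: [-0.0, -0.2, -0.3]
finger_gap: 0.0853
grip_force: 0.0
clock: 0.93
tcp_pos: [0.204, 0.5373, 0.2418]
orientation: [-0.0, -0.423, 0.906, -0.0]
wrist_force: [-0.1, -0.2, 0.7]
finger_gap: 0.0851
grip_force: 0.0
clock: 1.35
tcp_pos: [0.2424, 0.4418, 0.2417]
orientation: [-0.0, -0.475, 0.88, -0.0]
wrist_force: [-0.1, 0.0, 0.1]
finger_gap: 0.0854
grip_force: 0.0
clock: 1.77
tcp_pos: [0.2905, 0.3235, 0.242]
orientation: [-0.0, -0.475, 0.88, -0.0]
wrist_force: [0.4, -0.3, 0.5]
finger_gap: 0.0857
grip_force: 0.0
```

```bash
python3 -m inch '[1.96,-2.48,0,0,1.96,-2.48,0,0,1.96,-2.48,0,0,1.96,-2.48,0,0,1.96,-2.48,0,0]' | head -3
python3 -m inch '[1.96,-2.48,0,0,1.96,-2.48,0,0,1.96,-2.48,0,0,1.96,-2.48,0,0,1.96,-2.48,0,0]' | head -3
python3 -m inch '[2.6,-3.2,0,0,2.6,-3.2,0,0,2.6,-3.2,0,0,2.6,-3.2,0,0,2.6,-3.2,0,0]'
cat >> h.py <<'E'
def go(X,yaw_y=None):
    "total shift (cm) in tool axes and turn to put TCP at X, tool y at world angle yaw_y (deg)"
    s=get_state();r=R.from_quat(s["orientation"],scalar_first=True)
    print("tool cm",np.round(100*r.inv().apply(np.array(X)-s["tcp_pos"]),2),"tcp",np.round(s["tcp_pos"],4))
    y=r.apply([0,1,0]);a=np.degrees(np.arctan2(y[1],y[0]));print("tool y deg",round(a,2))
    if yaw_y is not None: print("turn",round(np.radians(a-yaw_y),3))
E
python3 -c "
from h import *
go([.604,-.3335,.12],146.75)"
```

```text
clock: 2.18
tcp_pos: [0.3403, 0.1734, 0.2421]
orientation: [-0.0, -0.475, 0.88, 0.0]
clock: 2.6
tcp_pos: [0.3903, 0.0234, 0.2421]
orientation: [-0.0, -0.475, 0.88, 0.0]
clock: 3.02
tcp_pos: [0.4527, -0.1736, 0.242]
orientation: [-0.0, -0.475, 0.88, 0.0]
wrist_force: [1.5, 0.2, -0.2]
finger_gap: 0.0855
grip_force: 0.0
tool cm [  5.06 -21.42  12.19] tcp [ 0.4527 -0.1736  0.242 ]
tool y deg 146.7
turn -0.001
```

```bash
python3 -m inch '[0.5,-2.14,1.2,0,0.5,-2.14,1.2,0,0.5,-2.14,1.2,0,0.5,-2.14,1.2,0,0.5,-2.14,1.2,0]' | head -2
python3 -m inch '[0.5,-2.14,1.2,0,0.5,-2.14,1.2,0,0.5,-2.14,1.2,0,0.5,-2.14,1.2,0,0.5,-2.14,1.2,0]' 
python3 -m inch '[0,0,0,0,0,0,0,0,0,0,0,0,0,0,0,0,0,0,0,0]' | head -2
python3 - <<'E'
from h import *
import cv2
s=eyes.read_camera("side");t=eyes.read_camera("top")
p=proj("side",[.604,-.333,.06]).astype(int);q=proj("top",[.604,-.333,.06]).astype(int);print(p,q)
f=lambda i,c:cv2.resize(i[c[1]-45:c[1]+45,c[0]-45:c[0]+45,::-1],None,fx=4.4,fy=4.4,interpolation=cv2.INTER_CUBIC)
cv2.imwrite("pics/near.png",np.hstack([f(s,p),f(t,q)]))
go([.604,-.3335,.044],146.75)
E
```

```text
clock: 3.43
tcp_pos: [0.5289, -0.252, 0.181]
clock: 3.85
tcp_pos: [0.6047, -0.3313, 0.1208]
orientation: [-0.0, -0.475, 0.88, 0.001]
wrist_force: [-0.4, -0.5, 0.4]
finger_gap: 0.0854
grip_force: 0.0
clock: 4.27
tcp_pos: [0.6042, -0.3302, 0.1234]
[372 224] [376 140]
tool cm [ 0.28 -0.13  7.94] tcp [ 0.6044 -0.3304  0.1234]
tool y deg 146.76
turn 0.0
```

View pics/near.png

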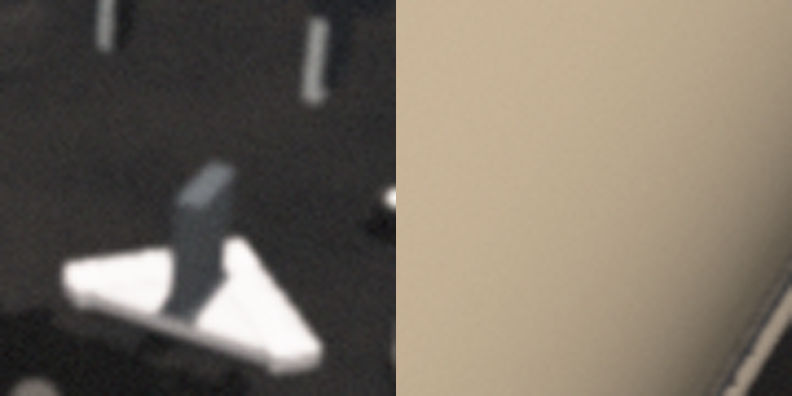

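The fingers stand at crop x of 105 and 315 in the side view, straddling the grip (207,185). The top view is blocked by the arm. Next I descend and close.

```bash
python3 -m inch '[0.1,-0.03,1.6,0,0.1,-0.03,1.6,0,0.08,-0.03,1.6,0,0,0,1.6,0,0,0,1.5,0]' | head -2
python3 -m inch '[0,0,0,0,0,0,0,0,0,0,0,0,0,0,0,0,0,0,0,0]' -1 60
python3 -m inch '[0,0,0,0,0,0,0,0,0,0,0,0,0,0,0,0,0,0,0,0]' 
python3 -m inch '[0,0,0,0,0,0,0,0,0,0,0,0,0,0,0,0,0,0,0,0]'
```

```text
clock: 4.78
tcp_pos: [0.6035, -0.3334, 0.0433]
clock: 5.2
tcp_pos: [0.6044, -0.334, 0.0448]
orientation: [0.001, -0.475, 0.88, -0.001]
wrist_force: [0.1, 0.8, 0.0]
finger_gap: 0.0255
grip_force: 0.0
clock: 5.62
tcp_pos: [0.6042, -0.3341, 0.0446]
orientation: [0.0, -0.475, 0.88, -0.001]
wrist_force: [-0.0, -0.2, 5.4]
finger_gap: 0.0131
grip_force: 59.4
clock: 6.03
tcp_pos: [0.6043, -0.3341, 0.0445]
orientation: [0.0, -0.475, 0.88, -0.001]
wrist_force: [0.5, 0.5, 5.5]
finger_gap: 0.0133
grip_force: 59.4
```

```bash
python3 -m inch '[0,0,-1,0,0,0,-1.5,0,0,0,-1.5,0,0,0,-1.5,0,0,0,-0.5,0]' 
python3 -m inch '[0,0,0,0.064,0,0,0,0.064,0,0,0,0.064,0,0,0,0.064,0,0,0,0]'
python3 -c "
from h import *
go([.418,-.138,.104],132)"
```

```text
clock: 6.45
tcp_pos: [0.6043, -0.334, 0.1057]
orientation: [0.001, -0.475, 0.88, -0.001]
wrist_force: [0.2, -0.5, -1.5]
finger_gap: 0.0133
grip_force: 58.5
clock: 6.87
tcp_pos: [0.6031, -0.3332, 0.1025]
orientation: [-0.0, -0.358, 0.934, 0.001]
wrist_force: [0.1, -0.3, -1.2]
finger_gap: 0.0133
grip_force: 58.6
tool cm [ 0.7  26.89 -0.11] tcp [ 0.6031 -0.3332  0.1025]
tool y deg 131.98
turn -0.0
```

```bash
python3 -m inch '[0.07,1.5,0,0,0.07,2.8,0,0,0.07,2.8,0,0,0.07,2.8,0,0,0.07,2.8,0,0]' | head -2
python3 -m inch '[0.07,2.8,0,0,0.07,2.8,0,0,0.07,2.8,0,0,0.07,2.8,0,0,0.07,2.8,0,0]' | head -2
python3 -m inch '[0,0.2,0,0,0,0,0,0,0,0,0,0,0,0,0,0,0,0,0,0]'
python3 - <<'E'
from h import *
import cv2
s=eyes.read_camera("side");t=eyes.read_camera("top")
cv2.imwrite("pics/held.png",np.hstack([cv2.resize(s[140:260,235:355,::-1],(396,396),interpolation=cv2.INTER_CUBIC),cv2.resize(t[190:310,200:320,::-1],(396,396),interpolation=cv2.INTER_CUBIC)]))
go([.418,-.138,.0445],132)
E
```

```text
clock: 7.28
tcp_pos: [0.5146, -0.2405, 0.1027]
clock: 7.7
tcp_pos: [0.4182, -0.139, 0.103]
clock: 8.12
tcp_pos: [0.4192, -0.1395, 0.1034]
orientation: [0.0, -0.359, 0.933, -0.0]
wrist_force: [0.2, -0.7, -1.8]
finger_gap: 0.0133
grip_force: 59.1
tool cm [-0.02  0.15  5.87] tcp [ 0.4188 -0.1393  0.1032]
tool y deg 132.05
turn 0.001
```

View pics/held.png

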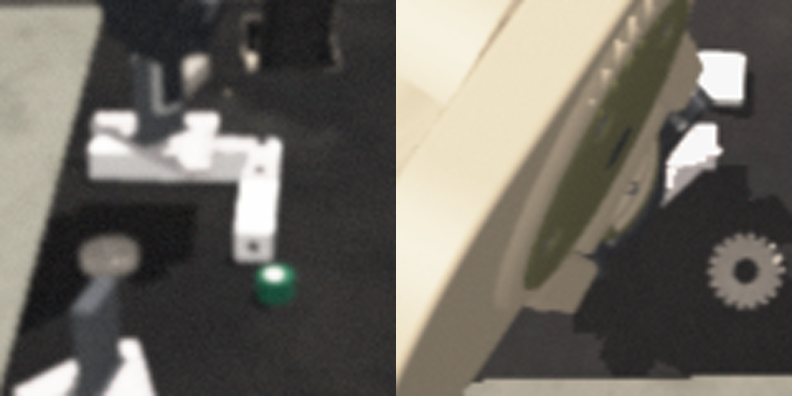

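The gauge is held level: side crop (165,125) shows it over the frame's inner area, and the gear at top crop (745,270) is clear. Next I lower it to just above the worktop.

```bash
python3 -m inch '[0,0,1,0,0,0,1.5,0,0,0,1.5,0,0,0,1,0,0,0,0.5,0]'
python3 -m inch '[0,0,0.1,0,0,0,0.1,0,0,0,0.1,0,0,0,0,0,0,0,0,0]'
python3 -c "
from h import *
go([.440,-.118,.045],132)"
```

```text
clock: 8.63
tcp_pos: [0.4176, -0.1385, 0.0468]
orientation: [-0.001, -0.359, 0.933, 0.001]
wrist_force: [-0.3, -0.7, -2.2]
finger_gap: 0.0133
grip_force: 59.1
clock: 9.05
tcp_pos: [0.4186, -0.1388, 0.0458]
orientation: [0.0, -0.359, 0.933, -0.0]
wrist_force: [-0.8, 0.0, -2.3]
finger_gap: 0.0132
grip_force: 59.1
tool cm [-2.98  0.11  0.08] tcp [ 0.4186 -0.1388  0.0458]
tool y deg 132.07
turn 0.001
```

```bash
python3 -m inch '[-0.5,0.03,0,0,-0.5,0.03,0,0,-0.5,0,0,0,-0.5,0,0,0,-0.4,0,0,0]'
python3 -m inch '[-0.1,0,0,0,-0.1,0,0,0,-0.1,0,0,0,-0.1,0,0,0,0,0,0,0]'
python3 -m inch '[-0.1,0,0,0,-0.1,0,0,0,-0.1,0,0,0,0,0,0,0,0,0,0,0]'
```

```text
clock: 9.47
tcp_pos: [0.4362, -0.1215, 0.0454]
orientation: [0.0, -0.359, 0.933, -0.0]
wrist_force: [0.6, 0.1, -1.8]
finger_gap: 0.0131
grip_force: 59.1
clock: 9.88
tcp_pos: [0.4386, -0.1193, 0.0453]
orientation: [0.0, -0.359, 0.933, 0.0]
wrist_force: [-0.5, -0.0, -0.9]
finger_gap: 0.0133
grip_force: 59.1
clock: 10.3
tcp_pos: [0.4398, -0.117, 0.0449]
orientation: [-0.001, -0.359, 0.933, 0.001]
wrist_force: [-4.3, 0.9, -1.1]
finger_gap: 0.0133
grip_force: 59.1
```

```bash
python3 -m inch '[-0.067,0.074,0,0,-0.067,0.074,0,0,0,0,0,0,0,0,0,0,0,0,0,0]'
python3 -m inch '[-0.067,0.074,0,0,-0.067,0.074,0,0,0,0,0,0,0,0,0,0,0,0,0,0]'
```

```text
clock: 10.72
tcp_pos: [0.4402, -0.1162, 0.0452]
orientation: [-0.001, -0.358, 0.934, -0.001]
wrist_force: [-4.3, -3.5, -2.4]
finger_gap: 0.0133
grip_force: 59.1
clock: 11.13
tcp_pos: [0.4409, -0.1154, 0.0457]
orientation: [-0.001, -0.358, 0.934, -0.002]
wrist_force: [-4.6, -6.7, 0.7]
finger_gap: 0.0135
grip_force: 59.5
```

```bash
python3 -m inch '[-0.1,0,0.05,0,-0.1,0,0.05,0,-0.1,0,0,0,0,0,0,0,0,0,0,0]'
python3 -m inch '[-0.1,-0.05,0.05,0,-0.1,-0.05,0,0,0,0,0,0,0,0,0,0,0,0,0,0]'
python3 -c "
from h import *
s=get_state();print(s['ft_torque'],s['wrist_force']);go([.44,-.118,.045],132)"
```

```text
clock: 11.55
tcp_pos: [0.4412, -0.1151, 0.0457]
orientation: [-0.003, -0.357, 0.934, -0.004]
wrist_force: [-14.0, -12.8, 15.5]
finger_gap: 0.0133
grip_force: 61.8
clock: 11.97
tcp_pos: [0.4415, -0.1151, 0.0457]
orientation: [-0.005, -0.357, 0.934, -0.004]
wrist_force: [-20.9, -17.5, 23.8]
finger_gap: 0.0136
grip_force: 63.6
[-2.95465869  4.41306862 -0.62503311] [-20.92873162 -17.54164031  23.83375309]
tool cm [ 0.31 -0.11  0.07] tcp [ 0.4415 -0.1151  0.0457]
tool y deg 131.79
turn -0.004
```

```bash
python3 -m inch '[0.1,0,0,0,0.1,0,-0.05,0,0.1,0,-0.05,0,0,0,0,0,0,0,0,0]'
python3 -m inch '[0,0,0,0,0,0,0,0,0,0,0,0,0,0,0,0,0,0,0,0]' -0.1
python3 -m inch '[0,0,0,0,0,0,0,0,0,0,0,0,0,0,0,0,0,0,0,0]'
```

```text
clock: 12.38
tcp_pos: [0.4414, -0.1153, 0.0457]
orientation: [-0.002, -0.357, 0.934, -0.002]
wrist_force: [-10.5, -8.1, 9.4]
finger_gap: 0.0135
grip_force: 61.4
clock: 12.8
tcp_pos: [0.4435, -0.1126, 0.0449]
orientation: [0.0, -0.359, 0.933, -0.0]
wrist_force: [-0.4, 0.7, 0.8]
finger_gap: 0.0386
grip_force: 0.0
clock: 13.22
tcp_pos: [0.4429, -0.1127, 0.0448]
orientation: [0.0, -0.359, 0.933, 0.0]
wrist_force: [-0.5, -0.2, -0.9]
finger_gap: 0.0389
grip_force: 0.0
```

```bash
python3 -m inch '[0,0,-1,0,0,0,-2,0,0,0,-3,0,0,0,-3,0,0,0,-3,0]' | head -5
python3 -m inch '[-1.3,2.3,0,0,-1.3,2.3,0,0,-1.3,2.3,0,0,-1.3,2.3,0,0,-1.3,2.3,0,0]' |head -2
python3 -m inch '[-1.3,2.3,0,0,-1.3,2.3,0,0,-1.3,2.3,0,0,-1.3,2.3,0,0,-1.3,2.3,0,0]' 
python3 -m inch '[0,0,0,0,0,0,0,0,0,0,0,0,0,0,0,0,0,0,0,0]' |head -2
python3 - <<'E'
from h import *
import cv2
s=eyes.read_camera("side");t=eyes.read_camera("top")
cv2.imwrite("pics/end.png",np.hstack([cv2.resize(s[160:280,235:355,::-1],(396,396),interpolation=cv2.INTER_CUBIC),cv2.resize(t[190:310,200:320,::-1],(396,396),interpolation=cv2.INTER_CUBIC)]))
t0=cv2.imread("pics/top0.png")[235:300,360:425]
print("60 diff",np.abs(t0[:,:,::-1].astype(int)-t[235:300,360:425]).mean())
E
```

```text
clock: 13.63
tcp_pos: [0.4425, -0.1125, 0.1659]
orientation: [-0.0, -0.359, 0.933, 0.0]
wrist_force: [0.1, -0.2, -0.9]
finger_gap: 0.0381
clock: 14.05
tcp_pos: [0.4137, 0.0172, 0.1649]
clock: 14.47
tcp_pos: [0.3848, 0.1463, 0.1649]
orientation: [0.0, -0.359, 0.933, 0.0]
wrist_force: [0.4, 0.3, -0.5]
finger_gap: 0.0383
grip_force: 0.0
clock: 14.88
tcp_pos: [0.3856, 0.1443, 0.1648]
60 diff 0.9994477317554241
```

View pics/end.png

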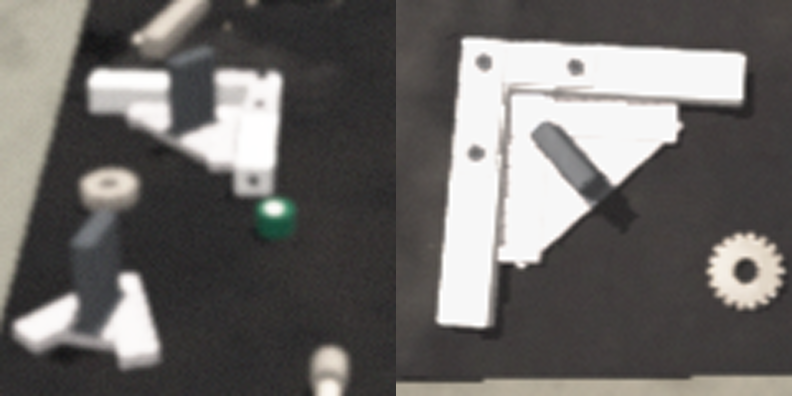

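The top crop shows the gauge lying flat and flush in the corner (510,92) along both rails. The 60-degree gauge hasn't moved, and the gripper is clear.

```bash
python3 -c "
from workcell import env
print(env.hand_in())"
```

```text
the job is handed in; nothing more can be done
None
```

The 90-degree gauge was pressed against both rails (wrist force about 21 N and 18 N) while held, then released; it lies flush in the corner, the 60-degree gauge is unmoved, and the job is handed in at about 15 s (no verdict was returned).

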